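# Close the battery cover and switch on the locking toggle

### The job

Get the display's battery unit ready: first swing the open metal cover plate over and lay it fully shut on the battery bay without slamming it. Then switch the unit on: pull the locking toggle bat outward along its length, flip it past its lock to the other side, and let it spring back home so that it is locked there. Do not knock over or shift the bottle, the roll or the little light box standing around.

Things in the scene. Friction and masses are not known exactly. Their poses are not given: they have to be found in the camera images.
- unit: grey plastic battery unit fixed on the table, 160 (x) x 280 (y) x 70 mm tall. Origin on its underside; it spans x -80..80, y -120..160 in its own frame. The part y -120..0 is a flat panel (top at z 70 mm) carrying the toggle switch; the part y 0..160 is an open battery bay whose rim is also at z 70 mm.
- hinge (a point): middle of the cover's hinge axis, at (0, 160, 73) mm in the unit's frame. Its axes are the unit's axes; the hinge axis runs along the unit's x.
- cover (a joint): angle of the bare aluminium cover plate, 156 (along the hinge) x 150 x 6 mm, 0.25 kg: 0 = shut, lying level on the bay and reaching from the hinge towards the unit's -y; pi/2 = upright; starts open at 2.2 to 2.7, leaning back beyond the unit's +y side (stop at 2.8). The hinge is stiff (0.35 N m of friction, about 2.5 to 5 N at the free edge), so the plate stays at any angle.
- cover_edge (a point): middle of the cover plate's free edge, in mid-thickness, 152 mm from the hinge axis. Its z axis is the plate's outer face normal (up when shut).
- switch: steel switch base fixed on the unit's panel, 60 x 52 x 4 mm, with two upright dark side plates (at y +-10.5 mm, 4 mm thick, up to 32 mm above the panel) with a hump in the middle. Origin on its underside, on the panel. Its place and yaw on the panel vary. The bat leans in its x-z plane: towards -x when off, towards +x when on.
- pivot (a point): pivot of the toggle bat, 8 mm above the switch base's origin. The bat swings about the switch's y axis through this point.
- bat_carrier (a joint): swing of the toggle bat: 0 = off (leaning 0.42 rad from vertical towards the switch's -x), 0.84 = on (leaning 0.42 rad towards +x). Light friction (0.04 N m). A cross pin behind the hump blocks it (after 0.085 rad or so of play) unless the bat is pulled out.
- bat_rod (a joint): how far the bat is pulled out along its own length, m: 0 = home, 0.011 = end stop; a spring draws it home (3.6 N at home, 8.6 N fully out). It must be out by 0.009 or more to pass the hump; let go before the swing is complete (within 0.08 rad of its end) it stays perched on the hump.
- bat_head (a point): centre of the bat's black grip head, a rounded block 12 (x) x 14 (y, along the swing axis) x 26 mm (along the bat), on a 9 mm steel rod; 51 mm from the pivot when home. Its z axis is the bat's outward direction, the direction of pull.
- bottle: tall amber dumbbell-shaped display bottle with a black cap, 80 mm wide, 205 mm tall, loose. Origin at the centre of its underside. Leave alone.
- roll: small orange ring (empty tape core), 72 mm wide, 22 mm tall, lying flat, loose. Origin at the centre of its underside. Leave alone.
- ledbox: clear plastic light box standing upright, 30 x 46 x 90 mm, loose. Origin at the centre of its underside. Leave alone.

How it is judged:
By the outcome, as a careful person would: the job done as asked, in the order asked, and still so for the second after the job is handed in, with the robot touching nothing.
It also fails if it takes over 51 s, if anything falls off the work surface, if the arm or the gripper's body presses on something with over 40 N, if the wrist force passes 120 N, or if a joint passes its speed limit or range.

### The arm

A 6-joint arm with a two-finger parallel gripper is mounted at the origin on the work surface. World frame = base frame: x ahead of the robot, y to its left, z up, the work surface at z = 0. Lengths are in m, angles in rad, forces in N, time in s.
With the tool pointing down it reaches from about 0.275 to 0.775 m from the base axis. Payload 14.6 kg.
Tool frame: the origin (TCP) lies at the very end of the fingers, on their centre line; the grasp point (between the pads) lies 19 mm behind it; x points along the fingers, z is the direction in which the jaws open and shut, and the axes are right-handed (so a half turn about x gives the same grasp; the last joint's range is limited). The gripper opens to 85 mm and grips with 20 to 120 N. Pads are 22 mm wide; open, the fingers measure 114 mm over their backs; the gripper's body (76 mm by 85 mm) begins 54 mm behind the grasp point. The pads swing forward as they close: fully open they stand 13 mm farther back than shut.
Start: joints at [1.018, 0.263, -0.048, 1.259, 0, 1.415], TCP at [0.203, 0.484, 0.231] pointing down, gripper open.
Joint ranges: [-2.65, 2.65], [-0.89, 1.7], [-1.18, 1.37], [-2.13, 2.11], [-1.35, 1.29], [-3.14, 3.14]. Speed limits (rad/s): [1.89, 1.89, 2.57, 2.79, 3.14, 3.14].

### API

Orientations are given as a unit quaternion [w, x, y, z].
In Python, from rig import manip gives the robot as it stands. The module is installed in compiled form; this text tells all that it offers.
- The arm moves only by the tool move_arm, never from a script. Its argument "commands" is a list of rows, each a list of 5 numbers: the opening, from -1 (shut) to 1 (fully open), so that 0 is half open, then the shift along the world's x, y, z in mm, then the turn about the world's z in rad. A call has 1 to 10 rows; each row is the pose to reach, as a shift and turn from the pose commanded when the call began; what a row does not reach only later rows make up. A row lasts 1/10 s, in which the tool goes at most 50 mm and 8.59 degrees, less where a joint would pass 70% of its speed; a pose out of reach is approached as far as the arm can. A call with a gripper value outside its range is refused whole. The fingers move at their own pace and stop on an object; "newtons" is the grip in N (left out, the last holds). Time passes only in rows, so rows that repeat a pose let the fingers close. It gives the time, the measured TCP pose, the force and the opening at its end, in the units of the state.
- manip.state(): the state, without advancing time (a new reading comes with each control period).
- manip.get_image(name): name is "scene" or "top" or "wrist"; returns the picture (400x640x3 uint8, blue, green, red); there is no depth.
- manip.get_calibration(name): a dict with "intrinsics" (3x3 intrinsics, pixels), "origin" and "orientation" of the camera in the world. Camera axes: x right, y down, z forward; pixel columns grow to the right and rows downward; lengths in m; the calibration is good to about 2 mm. The wrist camera is an equidistant fisheye: a pixel r from the principal point sees the ray r / f radians off the axis. A picture is of the moment at which its call begins: read the wrist's pose just before it. get_calibration takes no time and is no camera call; for the wrist camera it gives the pose at the moment of the call.
- manip.hand_in(): hands the job in, once; it reports no verdict.
The state is a dict: "t": time; "joints": joint angles; "dq": joint speeds; "joint_efforts": joint torques, N m; "eef_pos": TCP position; "tool_rot": TCP orientation; "force": force on the tool from outside, world axes, zero at the start; "moment": the same for the moment, N m; "grip_width": opening from 0.0 (shut) to 1.0 (fully open).
Only numpy, scipy, OpenCV 4.12 (cv2) and the standard library are available. Lean on these libraries where they do the work, as an engineer would, in place of code of your own. Each camera call takes 0.05 s, during which the arm holds its last target.

## Working session

There is one attempt and no reset: what is moved stays moved. The work goes in short steps, Python scripts to look and compute and a tool call to move; the robot and the scene stay as the last step left them, time stands still between calls to the robot, and variables do not carry over. Pictures are saved under pics/ and viewed, and the job is handed in when it is done.

Besides the shell and the picture viewer there is one more tool, called after "Emit:" as name([rows], argument=value, ...), one row to a line, values as JSON. move_arm: Moves the arm, as the interface text tells. Its arguments: {"type":"object","properties":{"commands":{"type":"array","items":{"type":"array","items":{"type":"number"}}},"newtons":{"type":"number"}},"required":["commands"]}

```bash
mkdir -p pics; python3 - <<'E'
from rig import manip
import cv2
s=manip.state();print({k:(v if not hasattr(v,'round') else v) for k,v in s.items()})
for n in ["scene","top","wrist"]:
    c=manip.get_calibration(n);print(n,c)
    cv2.imwrite(f"pics/{n}0.png",manip.get_image(n))
E
```

```text
{'t': 0.0, 'joints': array([ 1.01773156e+00,  2.63525010e-01, -4.89268994e-02,  1.25941214e+00,
        3.45460776e-05,  1.41554637e+00]), 'dq': array([-1.59696656e-03, -4.00241357e-04,  8.75217600e-05, -1.76056975e-04,
       -6.73580438e-04,  1.77618687e-03]), 'joint_efforts': array([-2.22521936e-03, -6.37619376e+01,  3.84570265e+01,  1.37476763e-02,
       -2.50124585e-04, -3.43515160e-05]), 'eef_pos': array([0.20321337, 0.48377896, 0.23082771]), 'tool_rot': array([ 0.5885926 , -0.39148897,  0.58928869,  0.39119557]), 'force': array([-0.02282318, -0.48436368, -0.41914041]), 'moment': array([ 0.01761533, -0.01668224,  0.02927547]), 'grip_width': 0.9967191176144203}
scene {'intrinsics': array([[453.84260416,   0.        , 320.33979303],
       [  0.        , 453.84260416, 198.9210769 ],
       [  0.        ,   0.        ,   1.        ]]), 'origin': array([ 1.20563648, -0.1413138 ,  0.78720602]), 'orientation': array([-0.27566907,  0.66055814,  0.64764807, -0.26119245])}
top {'intrinsics': array([[369.74609365,   0.        , 327.66248816],
       [  0.        , 369.74609365, 205.04090879],
       [  0.        ,   0.        ,   1.        ]]), 'origin': array([ 0.42181762, -0.15169661,  0.81947544]), 'orientation': array([ 0.05741299, -0.70063132,  0.70906589, -0.0551821 ])}
wrist {'intrinsics': array([[309.70691629,   0.        , 316.15917814],
       [  0.        , 309.70691629, 201.43380442],
       [  0.        ,   0.        ,   1.        ]]), 'origin': array([0.13110621, 0.51479125, 0.37323831]), 'orientation': array([0.12776343, 0.82276165, 0.54747353, 0.08374074])}
```

View pics/scene0.png

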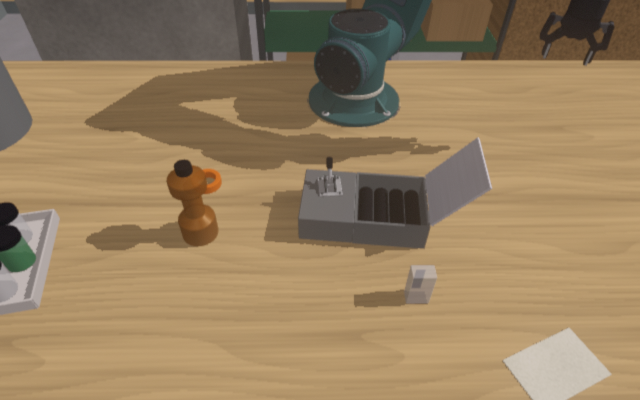

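View pics/top0.png

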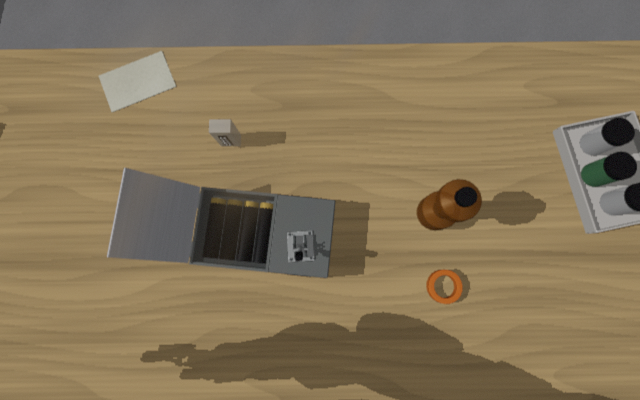

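View pics/wrist0.png

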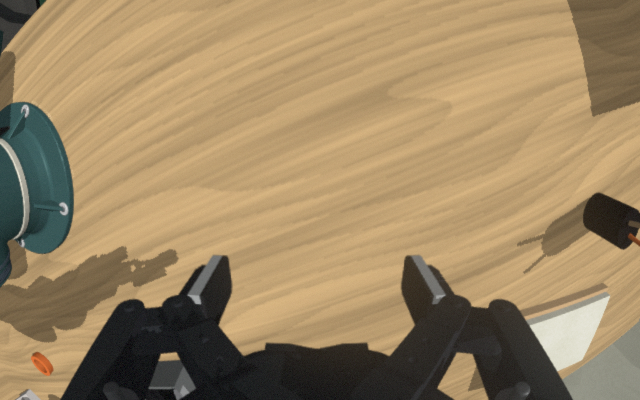

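```bash
cat > h.py <<'E'
import numpy as np, cv2
from scipy.spatial.transform import Rotation as R
from rig import manip
def rot(q): return R.from_quat([q[1],q[2],q[3],q[0]]).as_matrix()
def ray(c,px):
    K=c["intrinsics"];d=np.array([(px[0]-K[0,2])/K[0,0],(px[1]-K[1,2])/K[1,1],1.]);return c["origin"],rot(c["orientation"])@d
def onz(c,px,z):
    o,d=ray(c,px);return o+d*(z-o[2])/d[2]
def tri(c1,p1,c2,p2):
    o1,d1=ray(c1,p1);o2,d2=ray(c2,p2);d1/=np.linalg.norm(d1);d2/=np.linalg.norm(d2)
    A=np.stack([d1,-d2],1);t=np.linalg.lstsq(A,o2-o1,rcond=None)[0]
    a=o1+d1*t[0];b=o2+d2*t[1];return (a+b)/2,np.linalg.norm(a-b)
def proj(c,p):
    q=rot(c["orientation"]).T@(np.array(p)-c["origin"]);K=c["intrinsics"];return K[0,0]*q[0]/q[2]+K[0,2],K[1,1]*q[1]/q[2]+K[1,2]
def crop(src,dst,x,y,w,h,f):
    im=cv2.imread(src)[y:y+h,x:x+w];cv2.imwrite(dst,cv2.resize(im,None,fx=f,fy=f,interpolation=cv2.INTER_CUBIC))
np.set_printoptions(precision=4,suppress=True)
E
python3 - <<'E'
from h import *
crop("pics/top0.png","pics/t1.png",100,160,250,130,3.2)
crop("pics/top0.png","pics/t2.png",265,190,80,90,6)
crop("pics/scene0.png","pics/s1.png",290,130,210,130,3.8)
E
```

```text
(no output)
```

View pics/t1.png

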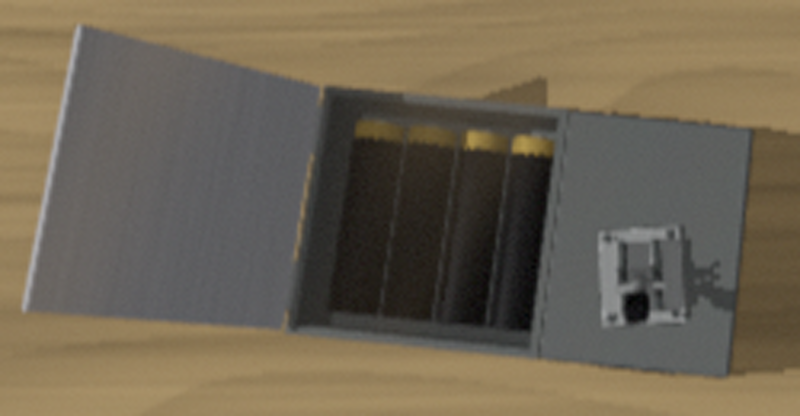

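View pics/t2.png

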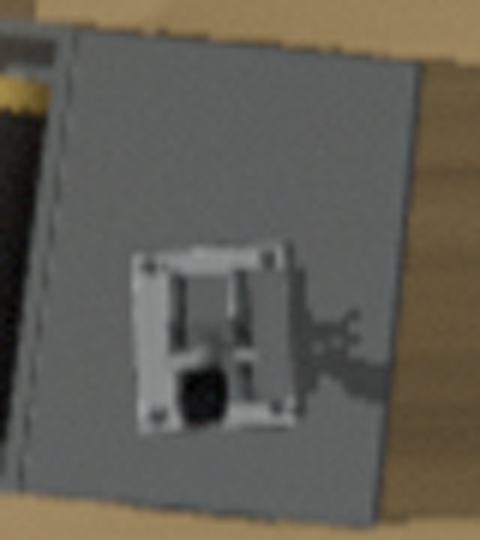

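View pics/s1.png

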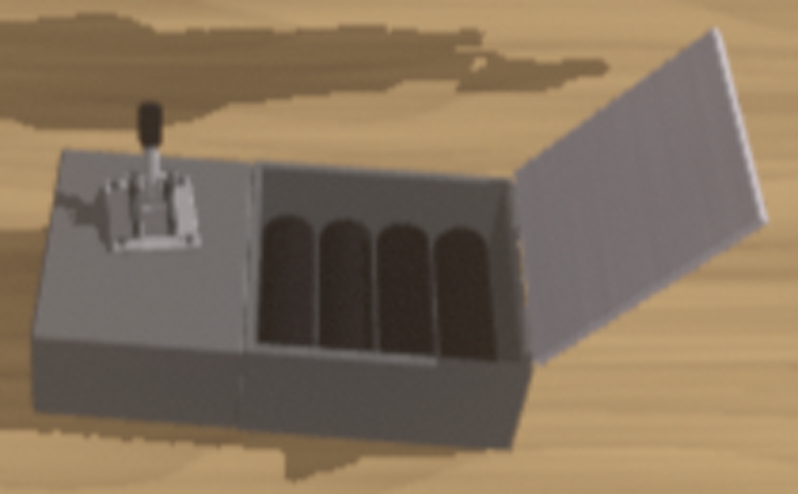

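```bash
python3 - <<'E'
from h import *
T=manip.get_calibration("top");S=manip.get_calibration("scene")
print("tool axes",rot(manip.state()["tool_rot"]))
c={}
for n,p in dict(pxmY=(334.7,200.3),mxmY=(327.2,277.8),pxH=(201.6,187.5),mxH=(190.6,263.1)).items():
    c[n]=onz(T,p,.07);print(n,c[n])
print([np.linalg.norm(c[a]-c[b]) for a,b in [("pxmY","mxmY"),("pxH","mxH"),("pxmY","pxH"),("mxmY","mxH")]])
for a,b in [((327.2,277.8),(306.6,169.5)),((334.7,200.3),(298.7,219.5)),((107.5,257.2),(478.4,137.9)),((124.7,167.8),(492.1,187.4))]: print(tri(T,a,S,b))
for k in [c["mxmY"]-c["mxH"],c["pxmY"]-c["pxH"]]: print("yaw from y",np.arctan2(k[0],-k[1]))
for k in [c["pxmY"]-c["mxmY"],c["pxH"]-c["mxH"]]: print("yaw from x",np.arctan2(k[1],k[0]))
sw=[onz(T,p,.074) for p in [(287.2,232.3),(313.3,230.5),(314.7,260.7),(288.3,262.3)]]
print(np.array(sw),np.mean(sw,0))
for k in [sw[0]-sw[3],sw[1]-sw[2]]:print(np.linalg.norm(k),np.arctan2(k[1],k[0]))
for k in [sw[0]-sw[1],sw[3]-sw[2]]:print(np.linalg.norm(k),np.arctan2(-k[0],k[1]))
print(tri(T,(298.8,255.3),S,(329.5,162.1)),tri(T,(298.8,255.3),S,(329.5,158)))
for n,p,z in [("led",(224,128),.09),("roll",(445,286),.02)]: print(n,onz(T,p,z))
E
```

```text
tool axes [[-0.0005 -0.9219  0.3874]
 [-0.0007  0.3874  0.9219]
 [-1.      0.0002 -0.0008]]
pxmY [ 0.552  -0.1646  0.07  ]
mxmY [ 0.3957 -0.1474  0.07  ]
pxH [0.5823 0.1107 0.07  ]
mxH [0.4278 0.1262 0.07  ]
[np.float64(0.15727971547552805), np.float64(0.15533636413696864), np.float64(0.2769813143773909), np.float64(0.27548142075000204)]
(array([ 0.3956, -0.1464,  0.0665]), np.float64(0.0019563341693859828))
(array([ 0.5531, -0.1638,  0.0637]), np.float64(0.001820328638380369))
(array([0.4383, 0.223 , 0.191 ]), np.float64(0.0012394626614742018))
(array([0.5932, 0.2057, 0.1927]), np.float64(0.0031255634698927697))
yaw from y -0.11675676447664479
yaw from y -0.10967590072486463
yaw from x -0.10969527706739696
yaw from x -0.09999513009424586
[[ 0.4869 -0.0677  0.074 ]
 [ 0.4899 -0.1204  0.074 ]
 [ 0.4296 -0.1229  0.074 ]
 [ 0.427  -0.0702  0.074 ]] [ 0.4584 -0.0953  0.074 ]
0.05994693874292058 0.04233064464873715
0.06041183539610464 0.0407619023230186
0.052808411467733046 0.05698459100926271
0.05270887677130676 0.0481930990295571
(array([ 0.4393, -0.0948,  0.1268]), np.float64(0.001350504522883824)) (array([ 0.439 , -0.0954,  0.1384]), np.float64(0.0019980910988930574))
led [0.7033 0.0626 0.09  ]
roll [ 0.3741 -0.3958  0.02  ]
```

Emit:
move_arm([
  [-1,16,-12,0,-0.06],
  [-1,48,-35,0,-0.19],
  [-1,86,-62,0,-0.34],
  [-1,124,-90,0,-0.49],
  [-1,162,-118,0,-0.64],
  [-1,200,-145,0,-0.79],
  [-1,238,-173,0,-0.94],
  [-1,274,-199,0,-1.08],
  [-1,302,-219,0,-1.2],
  [-1,317,-230,0,-1.283],
], newtons=40)

```text
t: 1.15
eef_pos: [0.5224, 0.2521, 0.2307]
tool_rot: [0.706, 0.041, 0.706, -0.041]
force: [-0.9, 0.3, -0.4]
grip_width: -0.002
```

```bash
python3 - <<'E'
from h import *
s=manip.state();print(s["t"],s["eef_pos"],s["joints"],s["force"],s["grip_width"]);print(rot(s["tool_rot"])[:,2])
cv2.imwrite("pics/scene1.png",manip.get_image("scene"));cv2.imwrite("pics/top1.png",manip.get_image("top"))
H=np.array([0,.073])
u=np.array([.110,.994]); Hw=np.array([.5046,.122])
for a in [2.24,2.1,1.95,1.8,1.65,1.5708,1.5,1.35,1.2,1.05,.9,.75,.6,.5,.4,.3,.2,.15,.1,.05,0]:
    d=np.array([-np.cos(a),np.sin(a)]);n=np.array([np.sin(a),np.cos(a)])
    if a>1.57: p=H+.152*d+.003*n; t=p+[.011,-.015]
    else: p=H+.137*d+.003*n; t=p+[.011,0]
    w=Hw+u*t[0]; print(a,w,t[1].round(4),"shift mm from now",((np.r_[w,t[1]]-[.5202,.2538,.2308])*1000).round(0))
E
```

```text
1.15 [0.5224 0.2521 0.2307] [ 0.3093  0.3593  0.0929  1.3049 -0.0003  1.9969] [-0.8529  0.3104 -0.372 ] -0.001783819383061241
[ 0.9932 -0.1166 -0.0003]
2.24 [0.5164 0.229 ] 0.1754 shift mm from now [ -4. -25. -55.]
2.1 [0.5145 0.2118] 0.1877 shift mm from now [ -6. -42. -43.]
1.95 [0.5123 0.1916] 0.1981 shift mm from now [ -8. -62. -33.]
1.8 [0.5099 0.1702] 0.2053 shift mm from now [-10. -84. -25.]
1.65 [0.5075 0.1479] 0.2093 shift mm from now [ -13. -106.  -22.]
1.5708 [0.5061 0.1359] 0.21 shift mm from now [ -14. -118.  -21.]
1.5 [0.5051 0.1263] 0.2099 shift mm from now [ -15. -128.  -21.]
1.35 [0.5028 0.106 ] 0.2073 shift mm from now [ -17. -148.  -23.]
1.2 [0.5007 0.0864] 0.2018 shift mm from now [ -20. -167.  -29.]
1.05 [0.4986 0.0678] 0.1933 shift mm from now [ -22. -186.  -37.]
0.9 [0.4967 0.0506] 0.1822 shift mm from now [ -23. -203.  -49.]
0.75 [0.495  0.0353] 0.1686 shift mm from now [ -25. -218.  -62.]
0.6 [0.4936 0.0222] 0.1528 shift mm from now [ -27. -232.  -78.]
0.5 [0.4927 0.0149] 0.1413 shift mm from now [ -27. -239.  -89.]
0.4 [0.4921 0.0087] 0.1291 shift mm from now [ -28. -245. -102.]
0.3 [0.4915 0.0037] 0.1164 shift mm from now [ -29. -250. -114.]
0.2 [0.4911 0.0001] 0.1032 shift mm from now [ -29. -254. -128.]
0.15 [ 0.491  -0.0013] 0.0964 shift mm from now [ -29. -255. -134.]
0.1 [ 0.4908 -0.0023] 0.0897 shift mm from now [ -29. -256. -141.]
0.05 [ 0.4908 -0.0029] 0.0828 shift mm from now [ -29. -257. -148.]
0 [ 0.4907 -0.0032] 0.076 shift mm from now [ -29. -257. -155.]
```

View picture.

View pics/scene1.png

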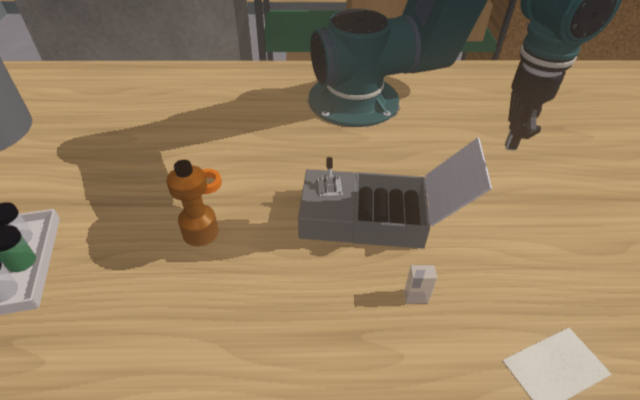

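View pics/top1.png

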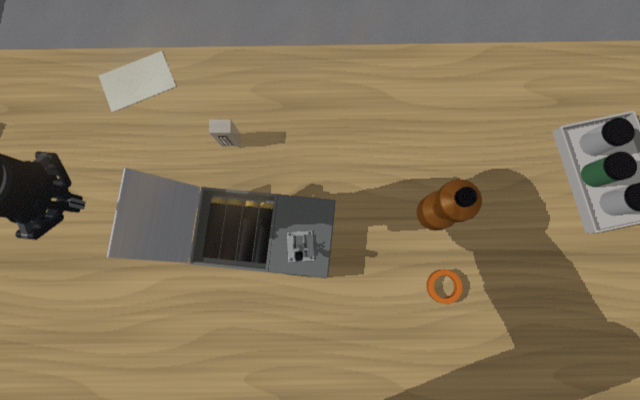

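Emit:
move_arm([
  [-1,0,0,-15,0],
  [-1,0,0,-35,0],
  [-1,0,0,-50,0],
  [-1,0,0,-56,0],
  [-1,-2,-10,-56,0],
  [-1,-4,-20,-56,0],
  [-1,-4,-26,-54,0],
  [-1,-5,-34,-49,0],
  [-1,-6,-42,-43,0],
  [-1,-7,-52,-38,0],
])

```text
t: 2.25
eef_pos: [0.5135, 0.2017, 0.1943]
tool_rot: [0.706, 0.039, 0.706, -0.038]
force: [-2.1, 6.0, 4.7]
grip_width: -0.004
```

```bash
python3 - <<'E'
from h import *
s=manip.state();print(s["t"],s["eef_pos"],s["force"])
cv2.imwrite("pics/scene2.png",manip.get_image("scene"))
crop("pics/scene2.png","pics/s2.png",290,60,280,200,2.8)
E
```

```text
2.25 [0.5135 0.2017 0.1943] [-2.0992  5.9666  4.6783]
```

View pics/s2.png

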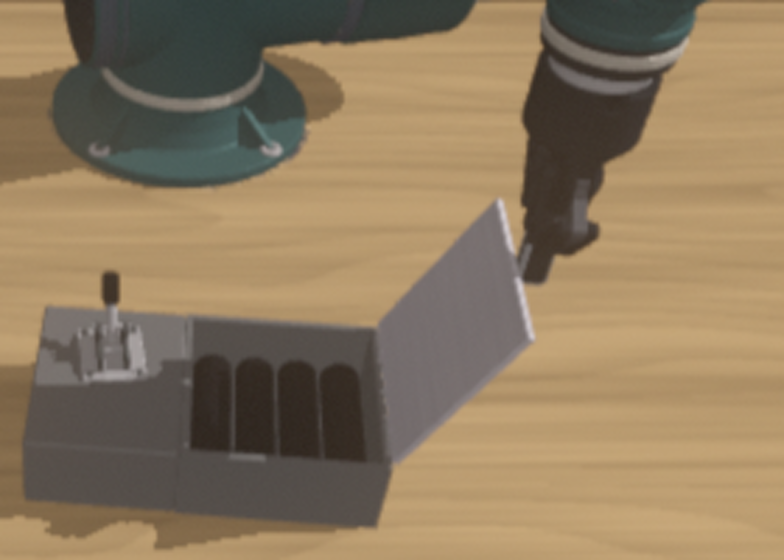

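The tip is behind the free edge (about (525,270) in the crop) and the plate is moving. I'll keep following the arc.

Emit:
move_arm([
  [-1,-1,-10,5,0],
  [-1,-2,-21,9,0],
  [-1,-3,-32,13,0],
  [-1,-5,-43,15,0],
  [-1,-6,-54,16,0],
  [-1,-7,-66,17,0],
  [-1,-8,-76,17,0],
  [-1,-9,-86,16,0],
  [-1,-10,-96,15,0],
  [-1,-12,-106,12,0],
])

```text
t: 3.3
eef_pos: [0.5016, 0.0951, 0.2052]
tool_rot: [0.706, 0.039, 0.706, -0.039]
force: [1.5, 1.8, 1.8]
grip_width: -0.001
```

```bash
python3 - <<'E'
from h import *
s=manip.state();print(s["t"],s["eef_pos"],s["force"])
cv2.imwrite("pics/scene3.png",manip.get_image("scene"))
crop("pics/scene3.png","pics/s3.png",290,60,280,200,2.8)
E
```

```text
3.3 [0.5016 0.0951 0.2052] [1.5437 1.7985 1.8015]
```

View pics/s3.png

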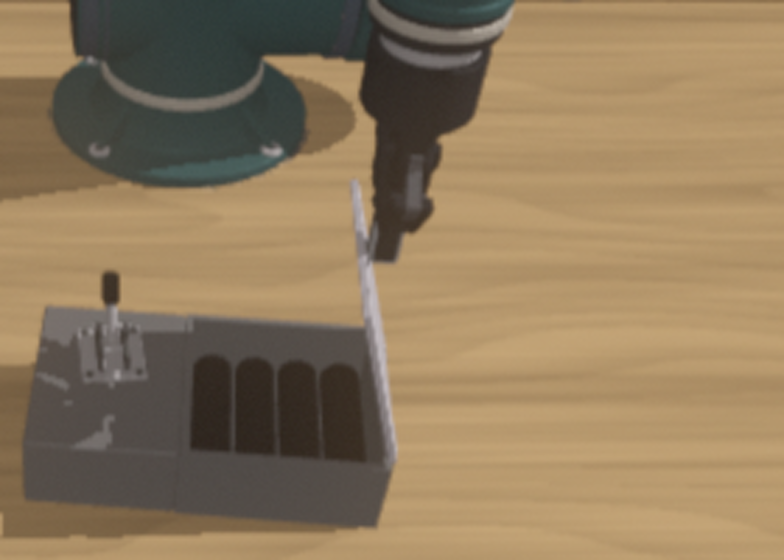

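Emit:
move_arm([
  [-1,-1,-9,-3,0],
  [-1,-2,-19,-7,0],
  [-1,-3,-28,-11,0],
  [-1,-4,-37,-17,0],
  [-1,-4,-45,-23,0],
  [-1,-5,-53,-30,0],
  [-1,-6,-60,-36,0],
  [-1,-7,-67,-44,0],
  [-1,-8,-74,-52,0],
  [-1,-8,-81,-63,0],
])

```text
t: 4.35
eef_pos: [0.4932, 0.0145, 0.1416]
tool_rot: [0.706, 0.039, 0.706, -0.039]
force: [-0.9, 1.1, 0.5]
grip_width: 0.002
```

```bash
python3 - <<'E'
from h import *
s=manip.state();print(s["t"],s["eef_pos"],s["force"])
cv2.imwrite("pics/scene4.png",manip.get_image("scene"))
crop("pics/scene4.png","pics/s4.png",290,60,280,200,2.8)
E
```

```text
4.35 [0.4932 0.0145 0.1416] [-0.9051  1.0863  0.489 ]
```

View pics/s4.png

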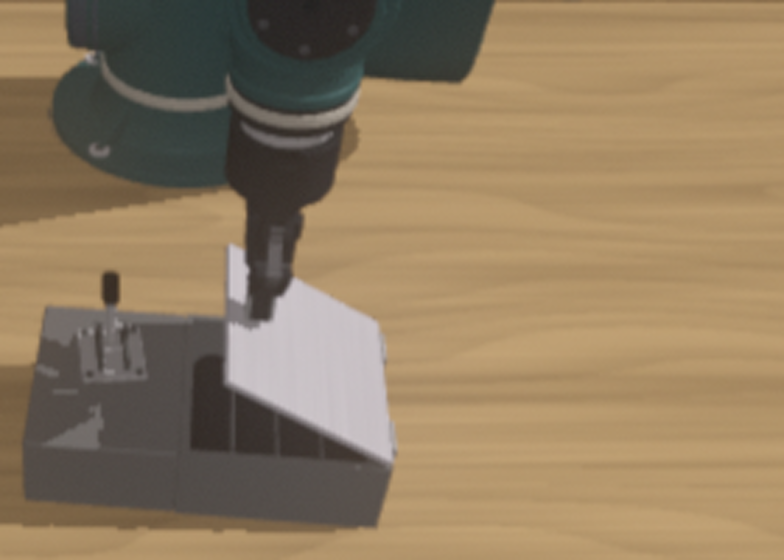

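Emit:
move_arm([
  [-1,-1,-3,-7,0],
  [-1,-1,-6,-13,0],
  [-1,-1,-9,-19,0],
  [-1,-2,-11,-25,0],
  [-1,-2,-13,-31,0],
  [-1,-2,-15,-37,0],
  [-1,-2,-16,-42,0],
  [-1,-2,-17,-47,0],
  [-1,-2,-17,-51,0],
  [-1,-2,-17,-54,0],
])

```text
t: 5.4
eef_pos: [0.4914, -0.0021, 0.088]
tool_rot: [0.706, 0.039, 0.706, -0.039]
force: [0.4, -0.5, 1.9]
grip_width: -0.002
```

Emit:
move_arm([
  [-1,0,0,-2,0],
  [-1,0,0,-4,0],
  [-1,0,0,-6,0],
  [-1,0,0,-8,0],
  [-1,0,0,-9,0],
  [-1,0,0,-10,0],
  [-1,0,0,-11,0],
])

```text
t: 6.1
eef_pos: [0.4915, -0.002, 0.0773]
tool_rot: [0.706, 0.039, 0.706, -0.039]
force: [-0.9, -1.2, 1.2]
grip_width: 0.004
```

```bash
python3 - <<'E'
from h import *
s=manip.state();print(s["t"],s["eef_pos"],s["force"])
cv2.imwrite("pics/scene5.png",manip.get_image("scene"))
crop("pics/scene5.png","pics/s5.png",290,60,280,200,2.8)
E
```

```text
6.1 [ 0.4915 -0.002   0.0773] [-0.8913 -1.198   1.1768]
```

View pics/s5.png

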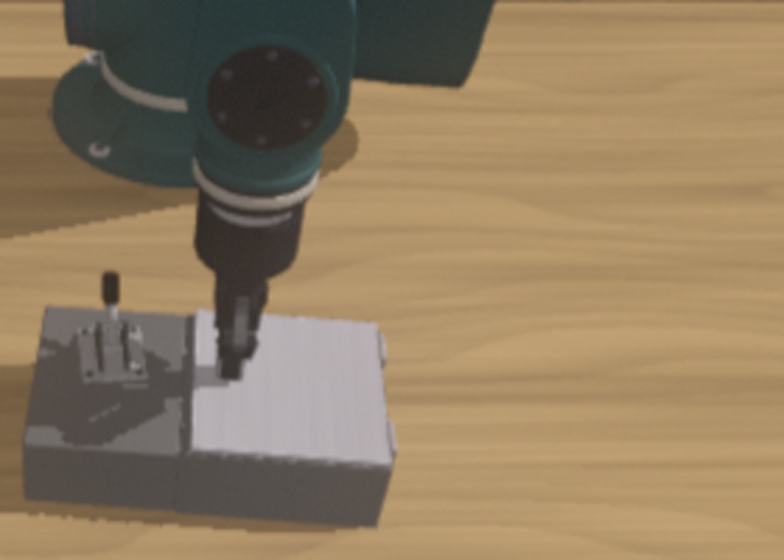

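Almost shut. I'll press down gently until force shows it's resting on the rim.

Emit:
move_arm([
  [-1,0,0,-0.5,0],
  [-1,0,0,-1,0],
  [-1,0,0,-1.5,0],
  [-1,0,0,-1.5,0],
])

```text
t: 6.55
eef_pos: [0.4914, -0.002, 0.076]
tool_rot: [0.706, 0.039, 0.706, -0.039]
force: [-0.3, -0.0, 4.5]
grip_width: 0.0
```

Emit:
move_arm([
  [-1,0,0,-0.5,0],
  [-1,0,0,-1,0],
  [-1,0,0,-1,0],
])

```text
t: 6.85
eef_pos: [0.4915, -0.002, 0.0758]
tool_rot: [0.706, 0.039, 0.706, -0.039]
force: [-6.6, 0.0, 20.2]
grip_width: -0.002
```

Emit:
move_arm([
  [-1,0,0,10,0],
  [-1,0,0,40,0],
  [-1,0,0,80,0.1],
  [-0.5,-4,-8,120,0.24],
  [0,-12,-20,135,0.39],
  [0,-20,-36,140,0.54],
  [0,-30,-52,140,0.69],
  [0,-40,-70,140,0.84],
  [0,-48,-84,140,0.99],
  [0,-53,-94,140,1.13],
])

```text
t: 7.85
eef_pos: [0.4377, -0.0966, 0.215]
tool_rot: [0.616, -0.347, 0.616, 0.347]
force: [0.6, -0.0, -1.1]
grip_width: 0.5
```

Emit:
move_arm([
  [0,0,0,0,0.14],
  [0,0,0,0,0.28],
  [0,0,0,0,0.42],
  [0,0,0,0,0.54],
  [0,0,0,0,0.6],
  [0,0,0,0,0.6],
])

```text
t: 8.45
eef_pos: [0.4383, -0.0959, 0.2149]
tool_rot: [0.487, -0.512, 0.487, 0.512]
force: [0.7, 0.6, 0.2]
grip_width: 0.499
```

```bash
python3 - <<'E'
from h import *
s=manip.state();print(s["t"],s["eef_pos"],s["force"],s["grip_width"],s["joints"]);z=rot(s["tool_rot"])[:,2];print(z,np.arctan2(z[1],z[0]))
for n in ["scene","top","wrist"]: cv2.imwrite(f"pics/{n}6.png",manip.get_image(n))
crop("pics/scene6.png","pics/s6.png",270,80,200,150,4)
E
```

```text
8.45 [ 0.4383 -0.0959  0.2149] [0.7269 0.6446 0.2378] 0.4985944389286894 [-0.3975  0.1391 -0.2568  1.1751  0.0002 -0.4476]
[-0.0501  0.9987  0.0002] 1.6209032439443714
```

View pics/s6.png

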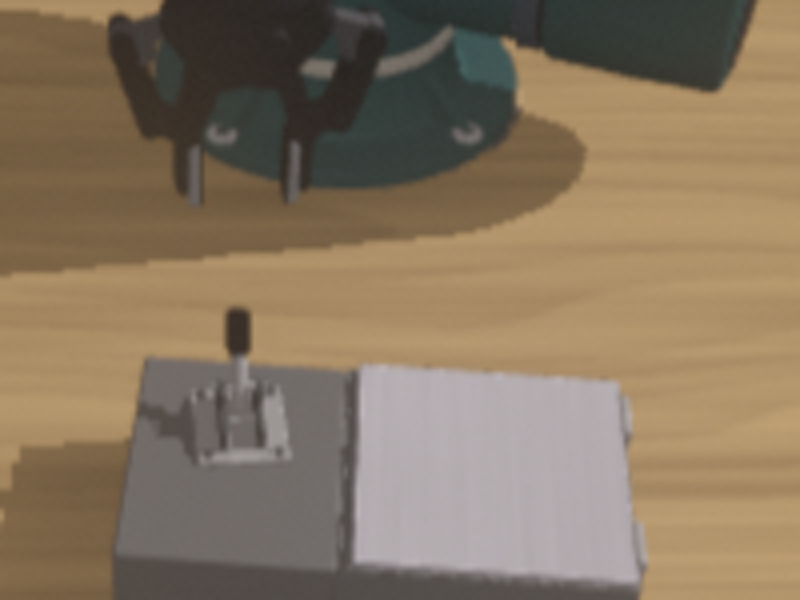

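View pics/wrist6.png

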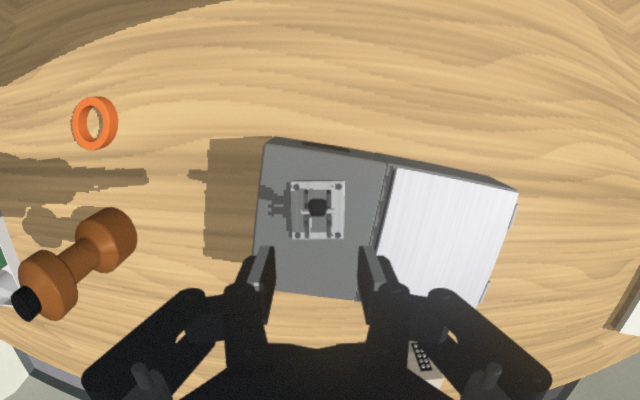

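View pics/top6.png

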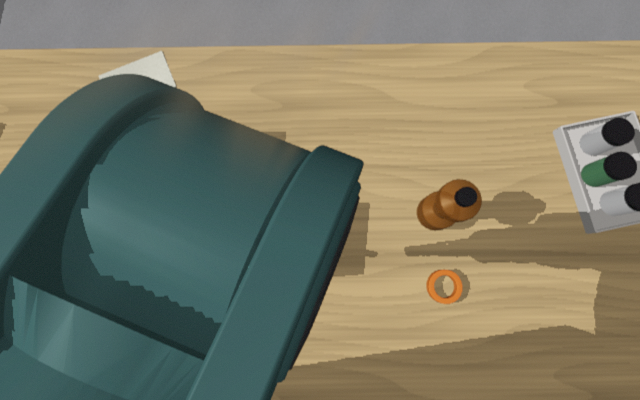

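```bash
python3 - <<'E'
from h import *
W=manip.get_calibration("wrist")
def fr(px,z):
    K=W["intrinsics"];v=np.array([px[0]-K[0,2],px[1]-K[1,2]]);r=np.hypot(*v);th=r/K[0,0]
    d=rot(W["orientation"])@np.r_[np.sin(th)*v/(r+1e-9),np.cos(th)];o=W["origin"];return o+d*(z-o[2])/d[2]
crop("pics/wrist6.png","pics/w6.png",270,160,100,100,6)
for p in [(290,181),(344,181),(344,240),(291,240)]: print(fr(p,.074))
print("head",fr((317,207),.126))
E
```

```text
[ 0.4307 -0.1202  0.074 ]
[ 0.4282 -0.0693  0.074 ]
[ 0.489  -0.0646  0.074 ]
[ 0.4915 -0.1179  0.074 ]
head [ 0.4378 -0.0945  0.126 ]
```

View pics/w6.png

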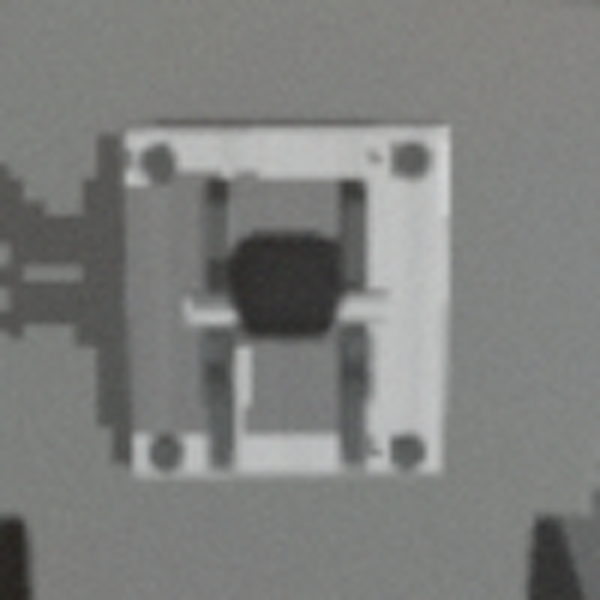

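Emit:
move_arm([
  [0,0,1,-15,0],
  [0,0,1,-40,0],
  [0,0,1,-65,0],
  [0,0,1,-85,0],
  [0,0,1,-98,0],
  [0,0,1,-105,0],
  [0,0,1,-107,0],
  [0,0,1,-107,0],
])

```text
t: 9.4
eef_pos: [0.4386, -0.0951, 0.1081]
tool_rot: [-0.488, 0.512, -0.488, -0.512]
force: [0.3, -0.2, 0.2]
grip_width: 0.497
```

```bash
python3 - <<'E'
from h import *
s=manip.state();print(s["t"],s["eef_pos"],s["force"],s["grip_width"])
for n in ["scene","wrist"]: cv2.imwrite(f"pics/{n}7.png",manip.get_image(n))
crop("pics/scene7.png","pics/s7.png",290,110,100,100,6)
E
```

```text
9.4 [ 0.4386 -0.0951  0.1081] [ 0.3421 -0.153   0.1905] 0.49673838944390036
```

View pics/s7.png

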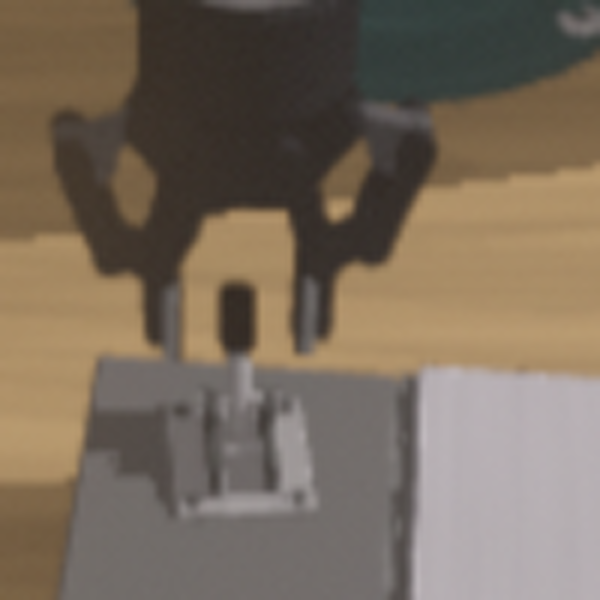

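View pics/wrist7.png

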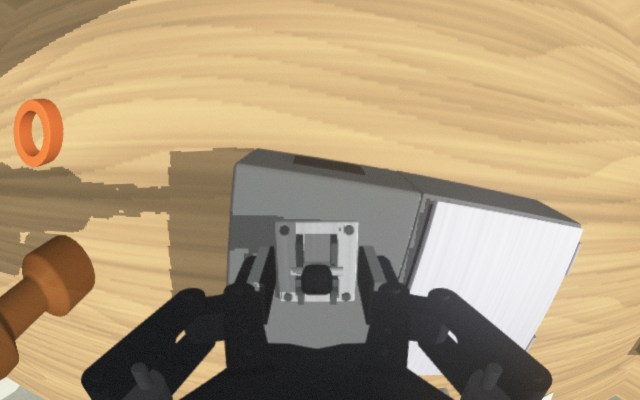

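Emit:
move_arm([
  [-0.4,0,0,0,0],
  [-0.8,0,0,0,0],
  [-1,0,0,0,0],
  [-1,0,0,0,0],
  [-1,0,0,0,0],
  [-1,0,0,0,0],
], newtons=40)

```text
t: 10.1
eef_pos: [0.4385, -0.095, 0.1081]
tool_rot: [-0.488, 0.512, -0.487, -0.512]
force: [-0.8, 1.0, 5.4]
grip_width: 0.153
```

Emit:
move_arm([
  [-1,-0.8,0,1.8,0],
  [-1,-1.6,0,3.7,0],
  [-1,-2.4,0,5.5,0],
  [-1,-3.2,0,7.3,0],
  [-1,-4,-0.2,9,0],
  [-1,-4.3,-0.2,9.8,0],
  [-1,-4.3,-0.2,9.8,0],
])

```text
t: 10.8
eef_pos: [0.4342, -0.0952, 0.1177]
tool_rot: [-0.488, 0.512, -0.487, -0.512]
force: [5.9, 0.5, -7.0]
grip_width: 0.155
```

```bash
python3 - <<'E'
from h import *
s=manip.state();print(s["t"],s["eef_pos"],s["force"],s["grip_width"])
for n in ["scene","wrist"]: cv2.imwrite(f"pics/{n}8.png",manip.get_image(n))
crop("pics/scene8.png","pics/s8.png",290,110,100,100,6)
E
```

```text
10.8 [ 0.4342 -0.0952  0.1177] [ 5.9451  0.4818 -7.0097] 0.15502329220248587
```

View pics/s8.png

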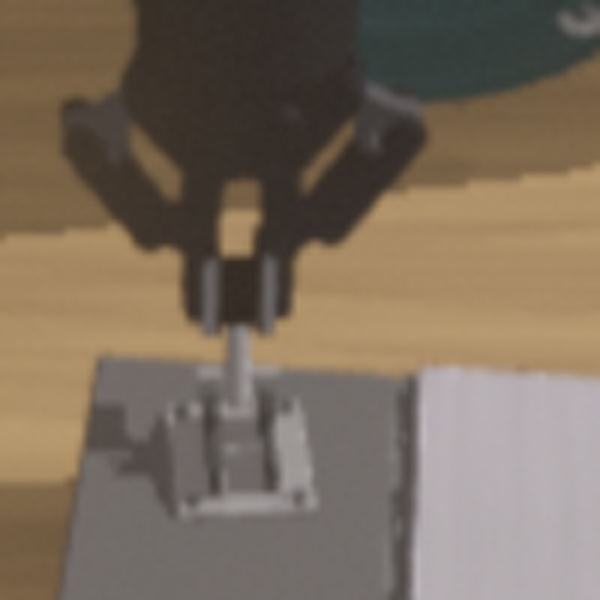

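Emit:
move_arm([
  [-1,3.4,0.1,1.5,0],
  [-1,6.8,0.3,2.8,0],
  [-1,9.8,0.4,3.8,0],
  [-1,12.8,0.6,4.6,0],
  [-1,18.9,0.8,5.7,0],
])

```text
t: 11.4
eef_pos: [0.4524, -0.0941, 0.1231]
tool_rot: [0.487, -0.512, 0.488, 0.513]
force: [-5.1, -1.2, -9.8]
grip_width: 0.151
```

```bash
python3 - <<'E'
from h import *
s=manip.state();print(s["t"],s["eef_pos"],s["force"],s["grip_width"])
for n in ["scene"]: cv2.imwrite(f"pics/{n}9.png",manip.get_image(n))
crop("pics/scene9.png","pics/s9.png",290,110,100,100,6)
E
```

```text
11.4 [ 0.4524 -0.0941  0.1231] [-5.0791 -1.2226 -9.8415] 0.15106420150536873
```

View pics/s9.png

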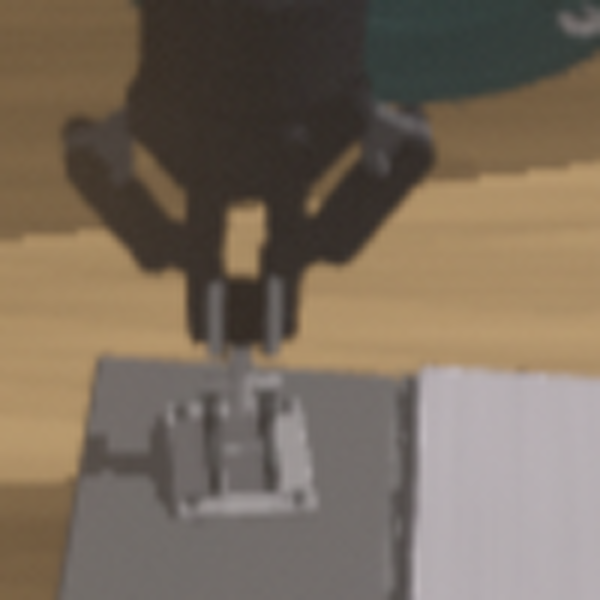

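Emit:
move_arm([
  [-1,3.1,0.2,0.2,0],
  [-1,6.2,0.3,0.3,0],
  [-1,9.3,0.4,0.2,0],
  [-1,12.4,0.6,0,0],
  [-1,15.5,0.7,-0.4,0],
  [-1,18.6,0.8,-0.9,0],
  [-1,21.6,1,-1.7,0],
  [-1,24.6,1.1,-2.5,0],
])

```text
t: 12.25
eef_pos: [0.4774, -0.0931, 0.1211]
tool_rot: [0.487, -0.512, 0.488, 0.512]
force: [-6.8, 1.0, 0.4]
grip_width: 0.154
```

```bash
python3 - <<'E'
from h import *
s=manip.state();print(s["t"],s["eef_pos"],s["force"],s["grip_width"])
for n in ["scene"]: cv2.imwrite(f"pics/{n}10.png",manip.get_image(n))
crop("pics/scene10.png","pics/s10.png",290,110,100,100,6)
E
```

```text
12.25 [ 0.4774 -0.0931  0.1211] [-6.8265  0.9708  0.4063] 0.15396745038667115
```

View pics/s10.png

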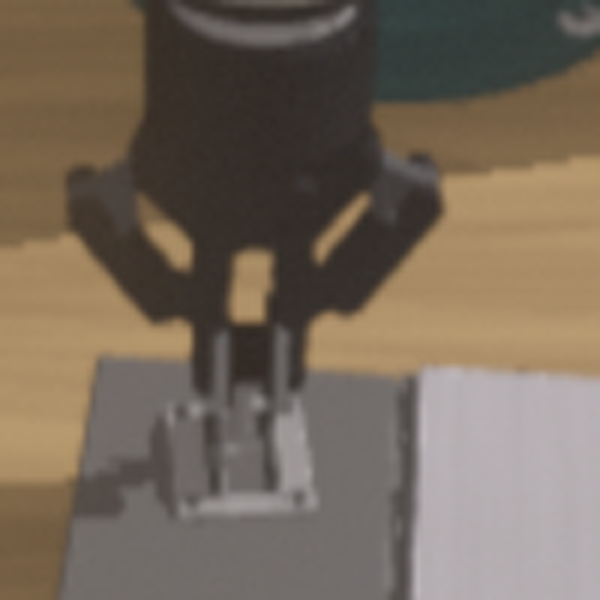

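Emit:
move_arm([
  [-1,2.5,0.1,0.2,0],
  [-1,4.5,0.2,-0.5,0],
  [-1,6.5,0.3,-1.2,0],
  [-1,8.5,0.4,-2.2,0],
  [-1,8.5,0.4,-2.2,0],
])

```text
t: 12.8
eef_pos: [0.4858, -0.0926, 0.1186]
tool_rot: [0.487, -0.512, 0.488, 0.513]
force: [-4.7, 0.3, -4.6]
grip_width: 0.154
```

```bash
python3 - <<'E'
from h import *
s=manip.state();print(s["t"],s["eef_pos"],s["force"],s["moment"],s["grip_width"])
for n in ["scene"]: cv2.imwrite(f"pics/{n}11.png",manip.get_image(n))
crop("pics/scene11.png","pics/s11.png",290,110,100,100,6)
E
```

```text
12.8 [ 0.4858 -0.0926  0.1186] [-4.6938  0.3244 -4.6182] [0.032  1.2127 0.0303] 0.1537046353378605
```

View pics/s11.png

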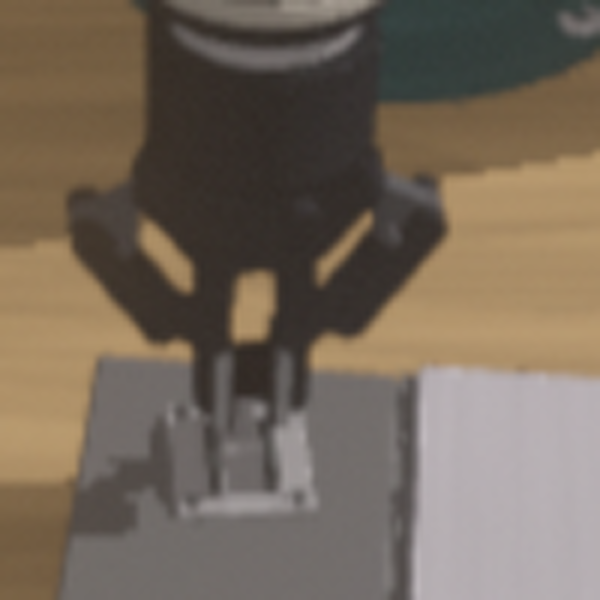

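Emit:
move_arm([
  [-1,1,0,-0.4,0],
  [-1,2,0.1,-0.8,0],
  [-1,2,0.1,-0.8,0],
])

```text
t: 13.15
eef_pos: [0.4876, -0.0925, 0.1178]
tool_rot: [0.487, -0.512, 0.488, 0.513]
force: [-5.9, 0.2, -3.6]
grip_width: 0.155
```

Emit:
move_arm([
  [-1,1,0,-0.4,0],
  [-1,2,0.1,-0.8,0],
  [-1,2,0.1,-0.8,0],
])

```text
t: 13.45
eef_pos: [0.4893, -0.0923, 0.1168]
tool_rot: [0.487, -0.512, 0.488, 0.513]
force: [-7.4, -0.2, -5.5]
grip_width: 0.154
```

Emit:
move_arm([
  [-1,1,0,-0.4,0],
  [-1,2,0.1,-0.8,0],
  [-1,2,0.1,-0.8,0],
])

```text
t: 13.75
eef_pos: [0.4912, -0.0922, 0.116]
tool_rot: [0.487, -0.512, 0.488, 0.513]
force: [-8.6, 0.3, -4.3]
grip_width: 0.156
```

```bash
python3 - <<'E'
from h import *
s=manip.state();print(s["t"],s["eef_pos"],s["force"],s["moment"],s["grip_width"])
for n in ["scene","wrist"]: cv2.imwrite(f"pics/{n}12.png",manip.get_image(n))
crop("pics/scene12.png","pics/s12.png",290,110,100,100,6)
crop("pics/wrist12.png","pics/w12.png",220,180,200,140,4)
E
```

```text
13.75 [ 0.4912 -0.0922  0.116 ] [-8.6318  0.3408 -4.2826] [-0.0336  1.8382  0.0019] 0.15646449501967122
```

View pics/s12.png

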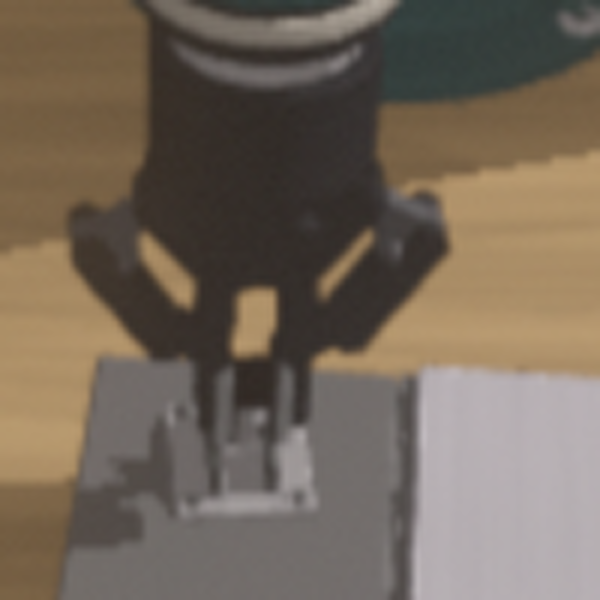

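View pics/w12.png

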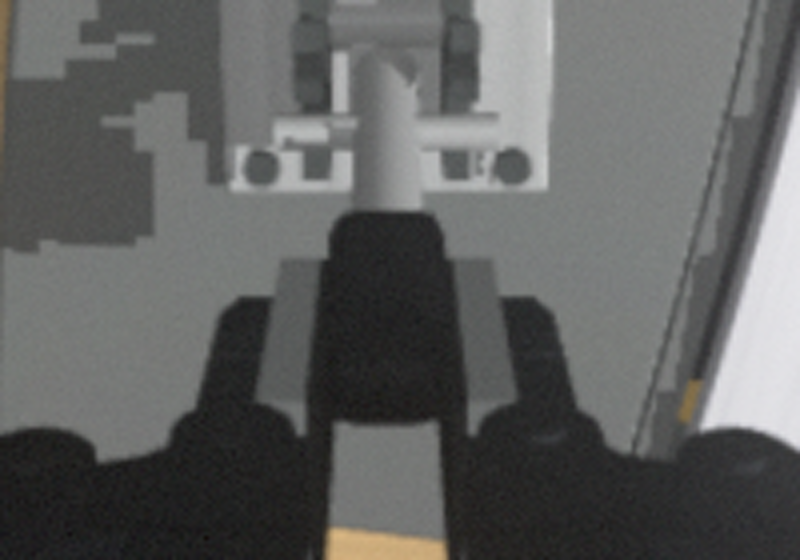

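```bash
python3 - <<'E'
from h import *
W=manip.get_calibration("wrist");K=W["intrinsics"]
def pj(p):
    q=rot(W["orientation"]).T@(np.array(p)-W["origin"]);r=np.hypot(q[0],q[1]);th=np.arctan2(r,q[2]);return K[0,2]+K[0,0]*th*q[0]/r,K[1,2]+K[0,0]*th*q[1]/r
yaw=.045
for px in (.4584,.4605):
  P=np.array([px,-.0942,.078]);ex=np.array([np.cos(yaw),np.sin(yaw),0]);ez=np.array([0,0,1])
  print("base corners rows",[np.round((np.array(pj(P+ex*a+np.array([0,b,-.004])))-[220,180])*4) for a,b in [(.03,.026),(.03,-.026)]])
  for phi in (.25,.32,.38,.42,.46):
   for R in (.060,.062):
    f=lambda a,l: (pj(P+ex*(l*np.sin(phi)+a*np.cos(phi))+ez*(l*np.cos(phi)-a*np.sin(phi)))[1]-180)*4
    print(px,phi,R,"headlow-",f(-.006,R-.013).round(),"rod",f(-.0045,R-.013).round(),"top-",f(-.006,R+.013).round(),"top+",f(.006,R+.013).round())
E
```

```text
base corners rows [array([537., 194.]), array([215., 179.])]
0.4584 0.25 0.06 headlow- 159.0 rod 170.0 top- 311.0 top+ 395.0
0.4584 0.25 0.062 headlow- 169.0 rod 180.0 top- 325.0 top+ 409.0
0.4584 0.32 0.06 headlow- 184.0 rod 194.0 top- 350.0 top+ 424.0
0.4584 0.32 0.062 headlow- 195.0 rod 205.0 top- 365.0 top+ 438.0
0.4584 0.38 0.06 headlow- 204.0 rod 213.0 top- 380.0 top+ 445.0
0.4584 0.38 0.062 headlow- 216.0 rod 225.0 top- 395.0 top+ 460.0
0.4584 0.42 0.06 headlow- 216.0 rod 225.0 top- 398.0 top+ 457.0
0.4584 0.42 0.062 headlow- 229.0 rod 237.0 top- 414.0 top+ 472.0
0.4584 0.46 0.06 headlow- 228.0 rod 236.0 top- 415.0 top+ 468.0
0.4584 0.46 0.062 headlow- 241.0 rod 249.0 top- 431.0 top+ 483.0
base corners rows [array([536., 206.]), array([215., 191.])]
0.4605 0.25 0.06 headlow- 176.0 rod 187.0 top- 330.0 top+ 412.0
0.4605 0.25 0.062 headlow- 186.0 rod 197.0 top- 344.0 top+ 426.0
0.4605 0.32 0.06 headlow- 201.0 rod 210.0 top- 368.0 top+ 440.0
0.4605 0.32 0.062 headlow- 212.0 rod 221.0 top- 383.0 top+ 454.0
0.4605 0.38 0.06 headlow- 220.0 rod 229.0 top- 397.0 top+ 460.0
0.4605 0.38 0.062 headlow- 232.0 rod 241.0 top- 412.0 top+ 475.0
0.4605 0.42 0.06 headlow- 232.0 rod 241.0 top- 415.0 top+ 472.0
0.4605 0.42 0.062 headlow- 245.0 rod 253.0 top- 430.0 top+ 487.0
0.4605 0.46 0.06 headlow- 244.0 rod 252.0 top- 431.0 top+ 482.0
0.4605 0.46 0.062 headlow- 257.0 rod 265.0 top- 447.0 top+ 497.0
```

Emit:
move_arm([
  [-1,1,0,-0.4,0],
  [-1,2,0.1,-0.8,0],
  [-1,3,0.1,-1.4,0],
  [-1,3,0.1,-1.4,0],
])

```text
t: 14.25
eef_pos: [0.494, -0.0921, 0.1146]
tool_rot: [0.487, -0.511, 0.488, 0.513]
force: [-9.5, 0.9, -2.7]
grip_width: 0.15
```

```bash
python3 - <<'E'
from h import *
s=manip.state();print(s["t"],s["eef_pos"],s["force"],s["moment"],s["grip_width"])
for n in ["wrist"]: cv2.imwrite(f"pics/{n}13.png",manip.get_image(n))
crop("pics/wrist13.png","pics/w13.png",220,180,200,140,4)
W=manip.get_calibration("wrist");K=W["intrinsics"]
def pj(p):
    q=rot(W["orientation"]).T@(np.array(p)-W["origin"]);r=np.hypot(q[0],q[1]);th=np.arctan2(r,q[2]);return K[0,2]+K[0,0]*th*q[0]/r,K[1,2]+K[0,0]*th*q[1]/r
yaw=.045;P=np.array([.4584,-.0942,.078]);ex=np.array([np.cos(yaw),np.sin(yaw),0]);ez=np.array([0,0,1])
print((pj(P+ex*.03-ez*.004)[1]-180)*4)
for phi in (.34,.38,.42):
   for R in (.060,.062):
    f=lambda a,l: (pj(P+ex*(l*np.sin(phi)+a*np.cos(phi))+ez*(l*np.cos(phi)-a*np.sin(phi)))[1]-180)*4
    print(phi,R,"headlow-",f(-.006,R-.013).round(),"top-",f(-.006,R+.013).round())
E
```

```text
14.25 [ 0.494  -0.0921  0.1146] [-9.5353  0.9422 -2.7101] [-0.0452  1.9764 -0.0571] 0.1504942228348694
174.29162207142656
0.34 0.06 headlow- 173.0 top- 344.0
0.34 0.062 headlow- 185.0 top- 359.0
0.38 0.06 headlow- 187.0 top- 364.0
0.38 0.062 headlow- 199.0 top- 380.0
0.42 0.06 headlow- 199.0 top- 383.0
0.42 0.062 headlow- 212.0 top- 399.0
```

View pics/w13.png

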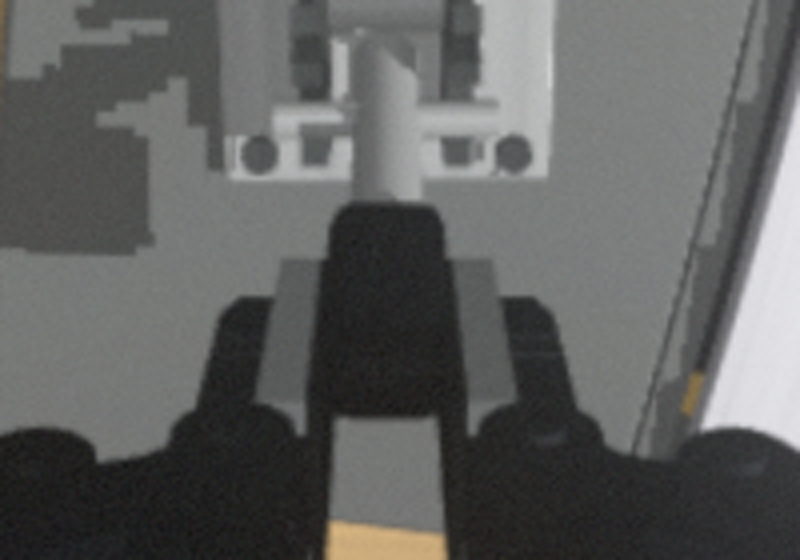

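Emit:
move_arm([
  [0,0,0,0,0],
  [0,0,0,0,0],
  [0,0,0,0,0],
  [0,0,0,0,0],
  [0,0,0,0,0],
])

```text
t: 14.8
eef_pos: [0.4954, -0.0925, 0.1149]
tool_rot: [-0.488, 0.512, -0.487, -0.512]
force: [0.8, 0.2, -0.8]
grip_width: 0.5
```

```bash
python3 - <<'E'
from h import *
s=manip.state();print(s["t"],s["eef_pos"],s["force"],s["moment"],s["grip_width"])
for n in ["wrist"]: cv2.imwrite(f"pics/{n}14.png",manip.get_image(n))
crop("pics/wrist14.png","pics/w14.png",220,180,200,140,4)
E
```

```text
14.8 [ 0.4954 -0.0925  0.1149] [ 0.7617  0.1832 -0.8263] [-0.0061 -0.0052 -0.0544] 0.49971141423960425
```

View pics/w14.png

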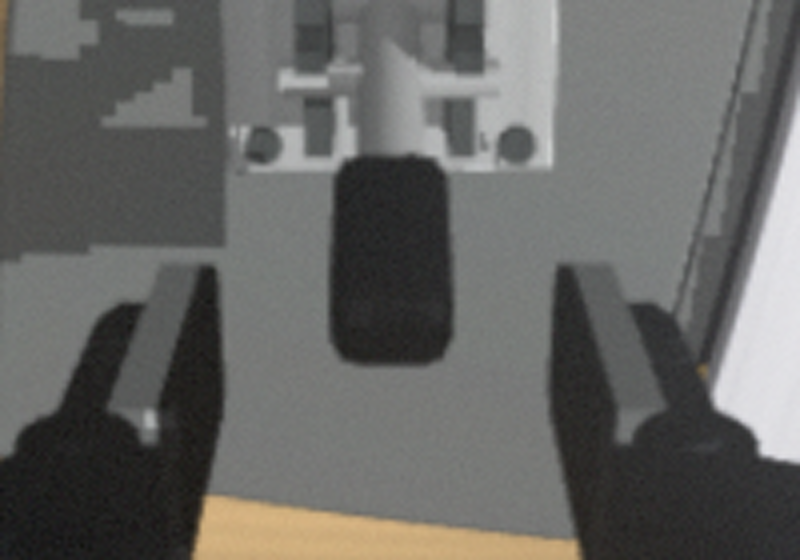

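Emit:
move_arm([
  [0,0,0,15,0],
  [0,0,0,40,0],
  [0,0,0,75,0],
  [0,0,0,110,0],
  [0,0,0,140,0],
  [0,-30,30,150,0],
  [0,-60,70,150,0],
  [0,-90,110,150,0],
  [0,-120,150,150,0],
  [0,-140,180,150,0],
])

```text
t: 15.85
eef_pos: [0.353, 0.089, 0.265]
tool_rot: [-0.488, 0.512, -0.487, -0.512]
force: [0.2, -0.4, 0.4]
grip_width: 0.504
```

Emit:
move_arm([
  [0,-10,40,0,0],
  [0,-20,80,0,0],
  [0,-30,120,0,0],
  [0,-40,160,0,0],
  [0,-50,200,0,0],
  [0,-60,240,0,0],
  [0,-70,270,0,0],
  [0,-70,270,0,0],
])

```text
t: 16.65
eef_pos: [0.284, 0.3602, 0.2644]
tool_rot: [0.487, -0.513, 0.487, 0.513]
force: [-1.2, -0.8, -0.6]
grip_width: 0.502
```

```bash
python3 - <<'E'
from h import *
s=manip.state();print(s["t"],s["eef_pos"],s["force"])
for n in ["scene","top"]: cv2.imwrite(f"pics/{n}15.png",manip.get_image(n))
crop("pics/scene15.png","pics/s15.png",290,130,160,125,5)
crop("pics/top15.png","pics/t15.png",180,170,160,120,5)
E
```

```text
16.65 [0.284  0.3602 0.2644] [-1.1717 -0.777  -0.6443]
```

View pics/s15.png

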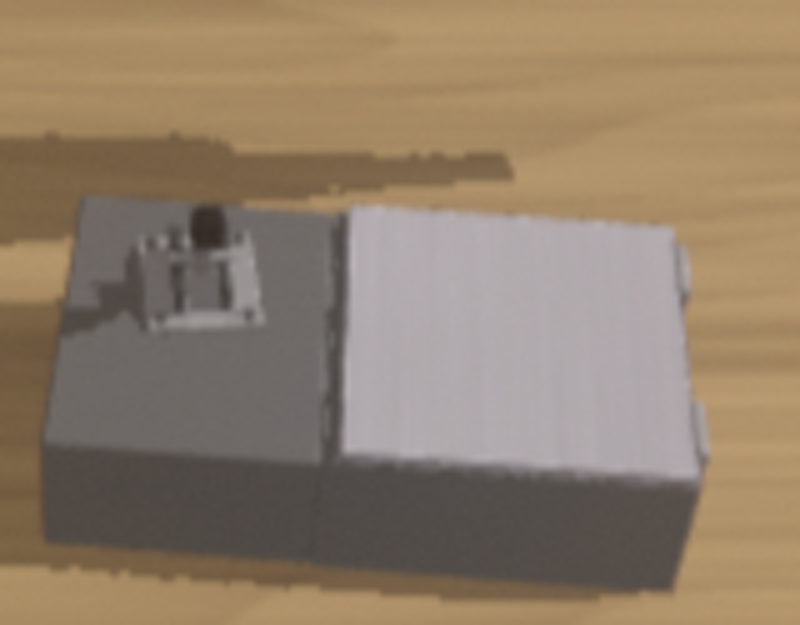

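View pics/t15.png

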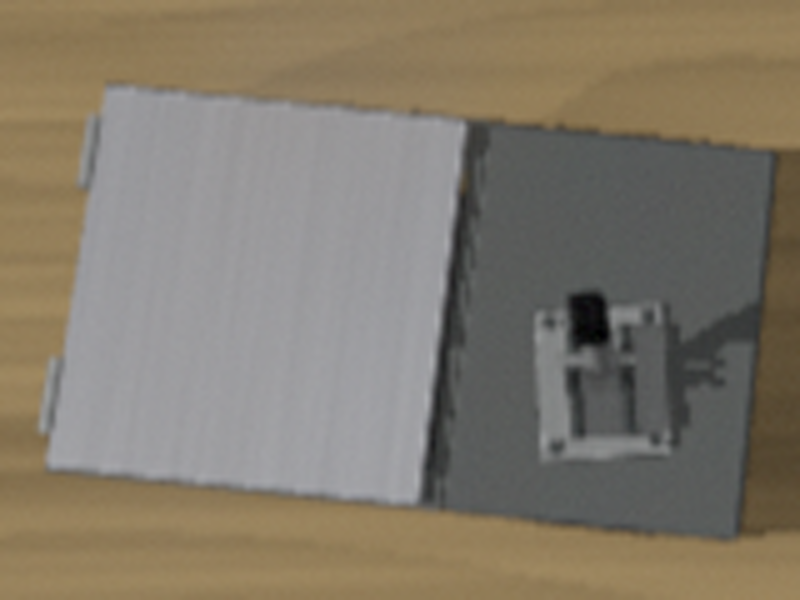

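View pics/top15.png

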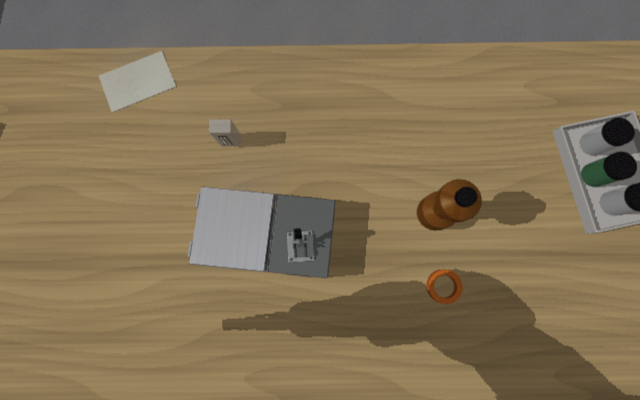

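```bash
python3 - <<'E'
from h import *
T=manip.get_calibration("top");S=manip.get_calibration("scene")
print("head",tri(T,(297.6,234),S,(331.4,175.4)))
a,b=.042,0
for R in (.051,.060,.062):
  for phi in (.34,.42):
    P=np.array([.459+R*np.sin(phi),-.0942+.045*R*np.sin(phi),.078+R*np.cos(phi)])
    print(R,phi,P,(np.array(proj(T,P))-[180,170])*5,(np.array(proj(S,P))-[290,130])*5)
print("cover corners",tri(T,(180+467/5,170+121/5),S,(290+342/5,130+455/5)),tri(T,(180+421/5,170+503/5),S,(290+348/5,130+206/5)))
E
```

```text
head (array([ 0.4792, -0.0921,  0.1232]), np.float64(0.0014333005316878745))
0.051 0.34 [ 0.476  -0.0934  0.1261] [588.8605 327.8695] [202.2716 217.303 ]
0.051 0.42 [ 0.4798 -0.0933  0.1246] [588.757  318.1118] [202.9203 225.7763]
0.06 0.34 [ 0.479  -0.0933  0.1346] [586.5857 318.0095] [203.4166 207.3437]
0.06 0.42 [ 0.4835 -0.0931  0.1328] [586.4707 306.4395] [204.1885 217.3795]
0.062 0.34 [ 0.4797 -0.0933  0.1365] [586.0731 315.7874] [203.6736 205.108 ]
0.062 0.42 [ 0.4843 -0.0931  0.1346] [585.9559 303.8109] [204.4733 215.4938]
cover corners (array([ 0.5661, -0.0374,  0.0713]), np.float64(0.002187820232861958)) (array([ 0.4113, -0.0215,  0.0738]), np.float64(0.0016897080093968163))
```

The head measures (0.479, -0.092, 0.123). That matches on and home (0.480, -0.093, 0.125), and the cover corners sit at rim height. Handing in.

```bash
python3 -c "
from rig import manip
print(manip.hand_in())"
```

```text
the job is handed in; nothing more can be done
None
```

The cover is shut and the switch is on and locked, in that order. I handed the job in at about 17 s of the 51 s allowed, with the arm well clear of everything.

- **Cover:** I pushed it over by its free edge with the closed fingertips and slowed down for the last part. I then pressed lightly until it sat on the rim, about 20 N with the tip at z = 75.8 mm. Afterwards its free-edge corners measured z = 71 to 74 mm, where a shut plate should be, within camera error.
- **Switch:** I gripped the bat head at about 40 N and pulled it out about 10.5 mm against 8.8 N of spring force. I swung it over to its end stop and let go. The head then measured (0.479, -0.092, 0.123) m, against (0.480, -0.093, 0.125) m expected for on and fully home. If it had stayed perched on the hump, it would be about 10 mm higher.
- **Bottle, roll and light box:** these look unmoved in the last top picture compared with the first.

**Checks that disagreed:**
- **Pull force:** late in the swing the measured pull force dropped to about 1.6 N, well below the spring's 8.6 N.
- **Slip:** at the end the fingers slipped a few millimetres on the head while I pushed past the stop. I pushed on until the wrist view showed the bat no longer moving.

The final head position shows neither affected the result.

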